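Unclamp a bearing block and show it to the inspection camera

ROBOT

A 6-joint arm with a two-finger parallel gripper is mounted at the origin on a cart in front of the work surface, level with it; the furniture and walls round the work are solid. World frame = base frame: x ahead of the robot, y to its left, z up, the work surface at z = 0. Lengths are in m, angles in rad, forces in N, time in s.
With the tool pointing down it reaches from about 0.425 to 0.95 m from the base axis. Payload 3.5 kg.
Tool frame: the origin (TCP) lies midway between the tips of the shut fingers; the grasp point (between the pads) lies 19 mm behind it (ctrl.pinch_z is the distance from the TCP to the grasp point, in m); z points along the fingers, y is the line along which they close (so a half turn about z gives the same grasp; the last joint's range is limited). The gripper opens to 85 mm and grips with 20 to 120 N. Pads are 22 mm wide; open, the fingers measure 114 mm over their backs; the gripper's body (76 mm by 85 mm) begins 54 mm behind the grasp point. The pads swing forward as they close: fully open they stand 13 mm farther back than shut.
Start: joints at [1.031, 0.286, 1.577, -0, 1.279, -0.15], TCP at [0.256, 0.624, 0.231] pointing down, gripper open.
Joint ranges: [-2.77, 2.77], [-0.9, 2.22], [0.21, 2.48], [-1.53, 4.67], [0.24, 2.81], [-2.84, 2.84]. Speed limits (rad/s): [2.79, 2.79, 3.14, 3.14, 3.14, 3.14].

INTERFACE

Orientations are given as a unit quaternion [x, y, z, w].
In Python, from plant import get_state, viewer, sign_off, ctrl gives the robot as it stands. The module is installed in compiled form; this text tells all that it offers.
- The arm moves only by the shell command python3 -m handwheel 'ROWS' [FORCE]. ROWS is JSON, a list that holds one entry, the list of rows, each a list of 5 numbers: the finger opening in m, from 0 to 0.0854, then the shift along the tool's x, y, z in m, then the turn about the tool's z in degrees. In form: [[[claw, x, y, z, spin], ...]]. A call has 1 to 12 rows; each row shifts and turns the commanded pose from where the row before left it, along the tool's axes as they then stand; what a row does not reach is not made up. A row lasts 1/12 s, in which the tool goes at most 41.7 mm and 7.16 degrees, less where a joint would pass 70% of its speed; a pose out of reach is approached as far as the arm can. A call is refused whole if a number of a shift passes 0.0417 or a number of a turn 7.16, either way. A call with a gripper value outside its range is refused whole. The fingers move at their own pace and stop on an object; FORCE is the grip in N (left out, the last holds). Time passes only in rows, so rows that do not move let the fingers close. It gives the time, the measured TCP pose, the force, the opening and the grip force at its end, in the units of the state.
- get_state(): the state, without advancing time (a new reading comes with each control period).
- viewer.read_camera(name): name is "side" or "top"; returns the picture (384x512x3 uint8, blue, green, red); there is no depth.
- viewer.camera_params(name): a dict with "fov_y" (degrees; the focal length in pixels is half the picture's height over the tangent of half this angle, whatever the lens; pixels are square), "cx", "cy" (the principal point, pixels), "xyz" and "attitude" of the camera in the world. Camera axes: x right, y up, looking along -z (the intrinsics and any distortion apply to the point x, -y, -z); pixel columns grow to the right and rows downward; lengths in m; the calibration is good to about 2 mm. A picture is of the moment at which its call begins. camera_params takes no time and is no camera call.
- sign_off(): hands the job in; it is judged then, once.
Trained networks look in the newest picture that a camera, given by its name, has taken for a name from the list of things; names that differ only in an ending like _2 or _b are one class to them, and where a whole thing is asked for, a point or a joint stands for the part that bears it (a point fixed in the world has none). Each returns a list of dicts, best first, with "confidence" (0 to 1); they miss things now and then, are a little off and sometimes report something else, mostly with a low value. They report only what shows in the picture. A call takes as long as a camera call. They do not tell look-alikes from the thing itself.
- viewer.look_for(camera, name): "extent" ([left, top, width, height] as shares, 0 to 1, of the picture: columns of its width, rows of its height, round what is visible of it).
- viewer.outline_of(camera, name): "mask" (384x512 bool, what is visible of it) and "extent" ([left, top, width, height] as shares, 0 to 1, of the picture: columns of its width, rows of its height, round what is visible of it).
- viewer.pinpoint(camera, name): "xy" ([column, row] as shares, 0 to 1, of the picture: columns of its width, rows of its height: a listed point, or the origin of a listed thing).
The state is a dict: "time": time; "qpos": joint angles; "dq": joint speeds; "joint_efforts": joint torques, N m; "eef_pos": TCP position; "tcp_rot": TCP orientation; "contact_force": force on the tool from outside, world axes, zero at the start; "wrist_torque": the same for the moment, N m; "opening": opening from 0.0 (shut) to 1.0 (fully open); "finger_force": force on a finger pad.
Only numpy, scipy, OpenCV 4.12 (cv2) and the standard library are available. Lean on these libraries where they do the work, as an engineer would, in place of code of your own. Each camera call takes 0.05 s, during which the arm holds its last target. There are 200 camera calls.

TASK

Swing the hold-down strap of the clamping fixture a good quarter turn off the bearing block, then lift the block out of its nest and present it to the inspection camera: the outer face of its brass bush at the camera's focus point (on the lens axis, 116 mm in front of the lens), the bushed face square to the lens and the block upright as the camera sees it. Finish while holding it there, still, in the air; do not put it down or let go, and leave the other things on the bench where they are.

Things in the scene. Friction and masses are not known exactly. Their poses are not given: they have to be found in the camera images.
- fixture: Clamping fixture, fixed to the bench: dark steel base plate 12 mm thick (x -63 to +87, y +-50 mm). Origin: on the bench under the middle of the nest, z up. The nest is a low pale aluminium frame, walls 6 mm thick, rim at z = 24 mm, 1.5 mm clear of the block all round. A steel pivot post (16 mm diameter) at x = +62 mm, y = 0 carries the strap; its top is at z = 106 mm.
- strap (a joint): Angle of the hold-down strap about its upright pivot, rad. 0: over the block, pointing from the post to the fixture's -x. It grows as the knob end swings towards the fixture's +y (clockwise from above), which it points to at 1.57; stop at 1.75. Starts between 0 and 0.25. Light friction (0.12 N m), stays where it is left.
- strap_knob (a point): Point on the axis of the strap's upright round black knob (16 mm diameter, from z = 102 to 137 mm above the bench), 13 mm below the knob's top, 105 mm from the pivot axis. The knob does not turn on the strap.
- strap_hinge (a point): Point on the strap's upright pivot axis, at the height of strap_knob. The steel strap is 18 mm wide and 8 mm thick, underside 94 mm and top 102 mm above the bench, 2 mm above the block's top: it bars the block's way up until it is swung away.
- bearing_block: Pale brushed-aluminium bearing block, about 0.18 to 0.35 kg: upright plate 28 mm thick (x +-14), 54 wide (y +-27), 80 high. Origin: centre of its underside, which stands 12 mm above the bench; axes as the fixture's at the start. Front = +x: proud brass bush flange and four dark screw heads; back plain. Grip it by the plain sides (y = +-27), whose upper 68 mm stand above the nest.
- bush_face (a point): Centre of the outer face of the brass bush flange (34 mm diameter, 18 mm bore, 3 mm proud) on the block's front: at x = +17, y = 0, z = +42 mm in the block's frame, with the block's axes.
- camera_stand: Inspection camera on a stand, fixed to the bench. Origin: on the bench, straight under the focus point. Foot 80 x 100 x 12 mm centred at x = +155 mm, with a 16 mm diameter pole; the grey camera head on top (46 x 46 x 56 mm, black lens barrel 36 mm diameter, top about 0.29 m above the bench) looks back along -x and 20 degrees downward.
- focus (a point): Focus point: on the lens axis, 116 mm in front of the lens barrel's front rim, 200 mm above the bench. Its x axis points from here to the lens (20 degrees upward), y is level, z is up in the camera's picture. The block is rightly presented when bush_face lies at this point and the block's x, y, z axes have the directions of these.
- lens (a point): Centre of the front rim of the lens barrel.
- tape_roll_black: Bystander: roll of black tape lying flat, 76 mm across, 19 mm high; origin under its centre.
- pine_offcut: Bystander: pine offcut 60 x 110 x 25 mm (110 along its y); origin under its centre.
- mug: Bystander: white mug, 83 mm across, 86 mm high; origin under its centre.
- jar: Bystander: glass jar of nails, 62 mm across, 82 mm high; origin under its centre.
There are look-alikes about, which are no part of the job. There is more than one size of the bearing_block; the one meant has the size given above.

How it is judged:
By the outcome, as a careful person would: the job done as asked, in the order asked, and still so for the second after the job is handed in, while the arm keeps its last pose, push and grip.
It also fails if it takes over 51 s, if anything falls off the work surface, if the arm or the gripper's body presses on something with over 40 N, if the wrist force passes 120 N, or if a joint passes its speed limit or range.

## Working session

There is one attempt and no reset: what is moved stays moved. The work goes in short steps, Python scripts to look and compute and a shell command to move; the robot and the scene stay as the last step left them, time stands still between calls to the robot, and variables do not carry over. Pictures are saved under pics/ and viewed, at most 10 in all, crops included, and the job is handed in when it is done.

```bash
mkdir -p pics; ls
cat > h.py <<'E'
import numpy as np, cv2
from plant import get_state, viewer, sign_off, ctrl
from scipy.spatial.transform import Rotation as R
def cam(n):
    p=viewer.camera_params(n); f=192/np.tan(np.radians(p['fov_y'])/2)
    return p,f,R.from_quat(p['attitude']).as_matrix(),np.array(p['xyz'])
def ray(n,u,v):
    p,f,M,c=cam(n); d=M@np.array([(u-p['cx'])/f,-(v-p['cy'])/f,-1]); return c,d
def atz(n,u,v,z):
    c,d=ray(n,u,v); return c+d*(z-c[2])/d[2]
def proj(n,X):
    p,f,M,c=cam(n); q=(np.atleast_2d(X)-c)@M
    return np.c_[p['cx']+f*q[:,0]/-q[:,2], p['cy']-f*q[:,1]/-q[:,2]]
def pin(n,name):
    return [(round(d['confidence'],2),(np.array(d['xy'])*[512,384]).round(1)) for d in viewer.pinpoint(n,name)]
def tri(a,b):
    (c1,d1),(c2,d2)=a,b
    d1=d1/np.linalg.norm(d1);d2=d2/np.linalg.norm(d2)
    s=np.linalg.lstsq(np.c_[d1,-d2],c2-c1,rcond=None)[0]
    p,q=c1+s[0]*d1,c2+s[1]*d2
    return (p+q)/2,np.linalg.norm(p-q)
E
python3 - <<'E'
from h import *
for n in ['side','top']:
    print(n,viewer.camera_params(n)); im=viewer.read_camera(n); cv2.imwrite(f'pics/{n}0.png',im)
    for k in ['strap_knob','strap_hinge','bush_face','bearing_block','fixture','focus','lens','camera_stand']: print(k,pin(n,k))
print(get_state(),ctrl.pinch_z)
E
```

```text
pics
side {'fov_y': 46.07774756041736, 'cx': 260.490175078228, 'cy': 189.9013624355128, 'xyz': array([-0.26447416, -0.31807428,  1.06222001]), 'attitude': array([ 0.30389642, -0.20353963, -0.4981807 ,  0.78615175])}
strap_knob [(0.52, array([325.8, 226.9]))]
strap_hinge [(0.75, array([329.4, 195.7])), (0.67, array([182.6, 159.4])), (0.31, array([324.2, 238.8]))]
bush_face [(0.87, array([172.2, 199.8])), (0.63, array([327.6, 226.2])), (0.62, array([387.1, 234.8]))]
bearing_block [(0.84, array([377.9, 242.2])), (0.83, array([324.6, 237.6])), (0.67, array([178.5, 206. ]))]
fixture [(0.65, array([326. , 239.8]))]
focus []
lens [(0.91, array([243.8, 130.4]))]
camera_stand []
top {'fov_y': 55.12686672749768, 'cx': 260.97269215885916, 'cy': 203.12553020149483, 'xyz': array([0.32917944, 0.03270241, 1.36152409]), 'attitude': array([-0.05353935,  0.05229432,  0.70937033, -0.70085132])}
strap_knob [(0.6, array([320.8, 209.7]))]
strap_hinge [(0.73, array([311.3, 182. ]))]
bush_face [(0.72, array([359.4, 185.4])), (0.57, array([189.1, 229.7])), (0.48, array([314.8, 196.5]))]
bearing_block [(0.77,
[... 368 characters left out ...]
y([ 1.03101896e+00,  2.86273231e-01,  1.57667057e+00, -1.15422774e-05,
        1.27858874e+00, -1.50000557e-01]), 'dq': array([-8.13119336e-04,  1.03623404e-04,  1.27034043e-04, -2.84275954e-03,
       -6.18438808e-04,  7.24654835e-05]), 'joint_efforts': array([-1.08848824e-03, -4.05972719e+01, -2.92936635e+01, -1.98475636e-04,
        6.15014724e-04, -9.33299646e-06]), 'eef_pos': array([0.25646403, 0.624382  , 0.23135869]), 'tcp_rot': array([1.93655421e-01, 9.81069609e-01, 2.64186096e-05, 1.53631678e-05]), 'contact_force': array([-0.23297543, -0.53069051,  0.27960253]), 'wrist_torque': array([-0.0085046 ,  0.04526452,  0.02334525]), 'finger_force': 0.0, 'opening': 1.0042956938236125} 0.0187
```

View pics/side0.png

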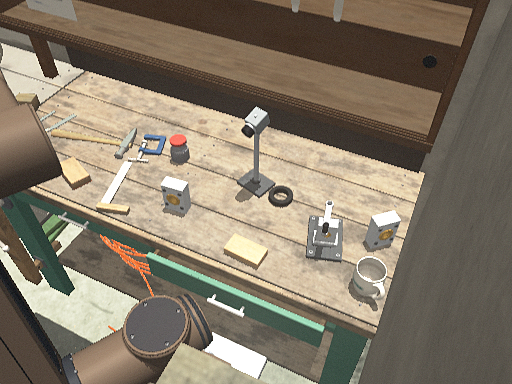

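View pics/top0.png

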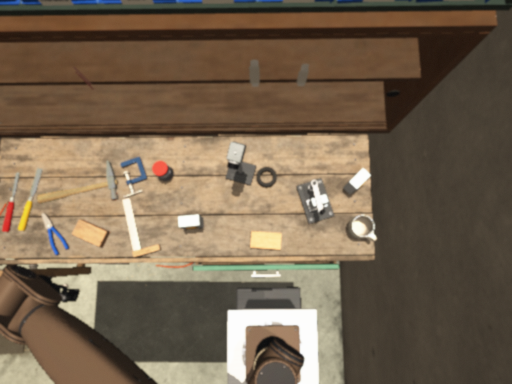

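Run:
```python
from h import *
def T(n,a,b): p,e=tri(ray('side',*a),ray('top',*b)); print(n,p.round(4),round(e,4)); return p
T('knob',(325.8,226.9),(320.8,209.7)); T('hinge',(329.4,195.7),(311.3,182)); T('bush',(327.6,226.2),(314.8,196.5))
T('fix',(326,239.8),(316.9,207.4));T('lens',(243.8,130.4),(232,166.5)); T('block',(324.6,237.6),(314.9,203.1))
print(atz('side',325.8,226.9,.124),atz('top',320.8,209.7,.124),atz('side',329.4,195.7,.124),atz('top',311.3,182,.124))
```

```text
knob [ 0.4936 -0.1734  0.114 ] 0.0062
hinge [ 0.589  -0.1451  0.1291] 0.0131
bush [ 0.5516 -0.1658  0.0463] 0.0092
fix [ 0.514  -0.175   0.0323] 0.011
lens [0.6123 0.1233 0.2503] 0.0026
block [ 0.5312 -0.1685  0.0185] 0.0072
[ 0.48736228 -0.17755955  0.124     ] [ 0.49094131 -0.16887071  0.124     ] [ 0.59755166 -0.14977337  0.124     ] [ 0.58715983 -0.13975769  0.124     ]
```

Run:
```python
from h import *
a=cv2.imread('pics/side0.png');b=cv2.imread('pics/top0.png')
def crop(im,x,y,w,h): return cv2.resize(im[y:y+h,x:x+w],(400,300),interpolation=cv2.INTER_CUBIC)
o=np.vstack([np.hstack([crop(a,285,190,80,80*3//4),crop(a,225,95,80,60) if 0 else crop(a,220,98,140,105)]),np.hstack([crop(b,280,165,80,60),crop(b,205,135,80,60)])])
cv2.imwrite('pics/crop1.png',o)
```

```text
(no output)
```

View pics/crop1.png

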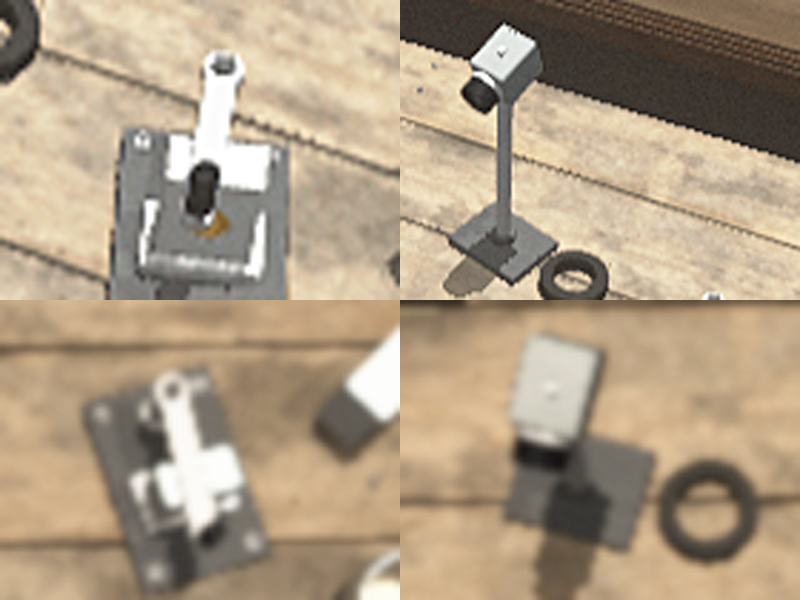

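Run:
```python
from h import *
for nm,n,z,ps in [('plate','top',.012,[(321,178.6),(333.6,215.4),(310,223.4),(297,186)]),('plateS','side',.012,[(310,215.6),(343,219.6)]),('foot','top',.012,[(230,162),(256,166),(251,185),(226,179)]),
 ('footS','side',.012,[(220+50*.35,98+240*.35),(220+104*.35,98+205*.35),(220+157*.35,98+240*.35),(220+115*.35,98+283*.35)])]:
    P=np.array([atz(n,u,v,z) for u,v in ps]); d=np.diff(np.vstack([P,P[:1]]),axis=0)
    print(nm,P.mean(0).round(4),'\n',P[:,:2].round(4).tolist(),'\nlen',np.linalg.norm(d,axis=1).round(4),'ang',np.degrees(np.arctan2(d[:,1],d[:,0])).round(1))
for u,v in [(325.8,226.9)]: pass
# strap ring top at z .102-.106
print('ring side',atz('side',285+222/5,190+65/5,.106),'top',atz('top',280+172/5,165+85/5,.106))
```

```text
plate [ 0.5395 -0.1682  0.012 ] 
 [[0.623, -0.1921], [0.4838, -0.2336], [0.4553, -0.1456], [0.5959, -0.1015]] 
len [0.1453 0.0925 0.1474 0.0946] ang [-163.4  108.    17.4  -73.3]
plateS [ 0.6118 -0.1507  0.012 ] 
 [[0.5975, -0.1032], [0.626, -0.1983]] 
len [0.0993 0.0993] ang [-73.3 106.7]
foot [0.6484 0.1085 0.012 ] 
 [[0.6913, 0.1489], [0.6746, 0.0509], [0.6019, 0.0703], [0.626, 0.1639]] 
len [0.0994 0.0753 0.0966 0.0671] ang [-99.7 165.1  75.6 -12.9]
footS [0.6536 0.0994 0.012 ] 
 [[0.6278, 0.1577], [0.7053, 0.1268], [0.6805, 0.0489], [0.6005, 0.0641]] 
len [0.0834 0.0818 0.0814 0.0975] ang [ -21.7 -107.7  169.2   73.7]
ring side [ 0.58758503 -0.15564157  0.106     ] top [ 0.59077801 -0.15305176  0.106     ]
```

```bash
python3 -m handwheel '[[[0.085,-0.0246,-0.0218,0,0],[0.085,-0.0246,-0.0218,0,0],[0.085,-0.0246,-0.0218,0,0],[0.085,-0.0246,-0.0218,0,0],[0.085,-0.0246,-0.0218,0,0],[0.085,-0.0246,-0.0218,0,0],[0.085,-0.0246,-0.0218,0,0],[0.085,-0.0246,-0.0218,0,0],[0.085,-0.0246,-0.0218,0,0],[0.085,-0.0246,-0.0218,0,0],[0.085,-0.0246,-0.0218,0,0],[0.085,-0.0246,-0.0218,0,0]]]'
python3 -m handwheel '[[[0.085,-0.0182,-0.0325,0,0],[0.085,-0.0182,-0.0325,0,0],[0.085,-0.0182,-0.0325,0,0],[0.085,-0.0182,-0.0325,0,0],[0.085,-0.0182,-0.0325,0,0],[0.085,-0.0182,-0.0325,0,0],[0.085,-0.0182,-0.0325,0,0],[0.085,-0.0182,-0.0325,0,0],[0.085,-0.0182,-0.0325,0,0],[0.085,-0.0182,-0.0325,0,0],[0.085,-0.0182,-0.0325,0,0],[0.085,-0.0182,-0.0325,0,0]]]'
python3 -m handwheel '[[[0.04,0,0,0,-6.8],[0.04,0,0,0,-6.8],[0.04,0,0,0,-6.8],[0.04,0,0,0,-6.8],[0.04,0,0,0,-6.8],[0.04,0,0,0,0]]]'
python3 - <<'E'
from h import *
for n in ['side','top']:
    m=viewer.read_camera(n); cv2.imwrite(f'pics/{n}1.png',m)
    for k in ['camera_stand','lens']:
        for d in viewer.outline_of(n,k)[:2]:
            print(n,k,d['confidence'],np.round(np.array(d['extent'])*[512,384,512,384],1),d['mask'].sum())
    print(pin(n,'lens'))
E
```

```text
time: 1.9
eef_pos: [0.4306, 0.2688, 0.2317]
tcp_rot: [0.194, 0.981, 0.0, 0.0]
contact_force: [1.6, 0.4, 0.3]
opening: 0.998
finger_force: 0.0
time: 2.9
eef_pos: [0.4838, -0.1755, 0.2317]
tcp_rot: [0.194, 0.981, -0.0, 0.0]
contact_force: [0.3, 0.6, -0.3]
opening: 0.995
finger_force: 0.0
time: 3.4
eef_pos: [0.4839, -0.1736, 0.2314]
tcp_rot: [-0.103, 0.995, -0.0, 0.0]
contact_force: [1.0, 0.6, 0.1]
opening: 0.464
finger_force: 0.0
[(0.74, array([368.8, 289.3]))]
top camera_stand 0.55 [221.8 145.4  33.5  39.8] 815
top lens 0.79 [227.9 140.7  17.9  31.8] 430
[(0.71, array([163.3, 173.6]))]
```

Run:
```python
from h import *
a=cv2.imread('pics/side1.png');b=cv2.imread('pics/top1.png')
for P in [(.485,-.174,.137),(.485,-.174,.104),(.588,-.154,.106),(.484,-.1736,.2314)]: print(P,proj('side',P),proj('top',P))
def crop(im,x,y,w,h): return cv2.resize(im[y:y+h,x:x+w],(400,300),interpolation=cv2.INTER_CUBIC)
cv2.imwrite('pics/crop2.png',np.hstack([crop(a,260,160,120,90),crop(b,260,150,120,90)]))
```

```text
(0.485, -0.174, 0.137) [[324.82778794 224.00051458]] [[323.00620184 210.92749962]]
(0.485, -0.174, 0.104) [[323.32821474 231.71089305]] [[321.43345119 212.15681529]]
(0.588, -0.154, 0.106) [[328.89681025 202.71072965]] [[314.69931923 182.77919219]]
(0.484, -0.1736, 0.2314) [[329.19079858 200.31840587]] [[327.88571255 207.34349455]]
```

View pics/crop2.png

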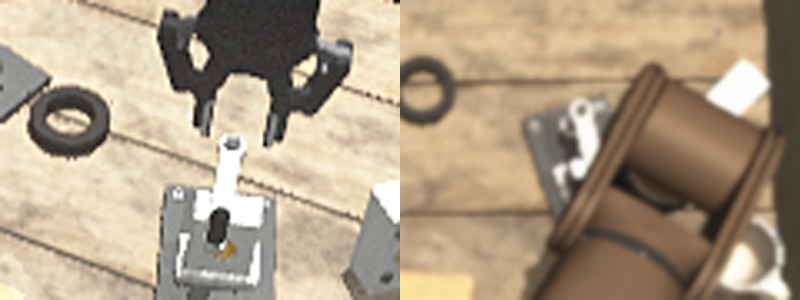

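```bash
python3 -m handwheel '[[[0.04,0,-0.001,0.03,0],[0.04,0,-0.001,0.03,0],[0.04,0,0,0.03,0],[0.04,0,0,0.018,0],[0.04,0,0,0.016,0],[0.024,0,0,0,0],[0.024,0,0,0,0],[0.024,0,0,0,0]]]'
python3 - <<'E'
from h import *
a=viewer.read_camera('side')
cv2.imwrite('pics/crop3.png',cv2.resize(a[180:255,280:380],(800,600),interpolation=cv2.INTER_CUBIC))
E
```

```text
time: 4.47
eef_pos: [0.4851, -0.1759, 0.1085]
tcp_rot: [-0.102, 0.995, -0.001, 0.001]
contact_force: [0.2, -0.6, 1.2]
opening: 0.28
finger_force: 0.0
```

View pics/crop3.png

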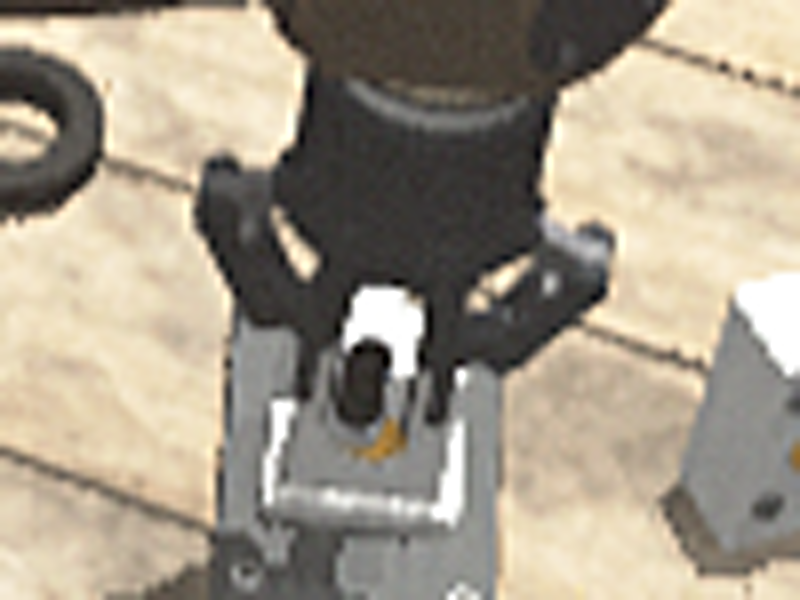

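```bash
python3 -m handwheel '[[[0.024,-0.0002,0.0064,0,3.5],[0.024,-0.0002,0.0064,0,3.5],[0.024,-0.0002,0.0064,0,3.5],[0.024,-0.0002,0.0064,0,3.5],[0.024,-0.0002,0.0064,0,3.5],[0.024,-0.0002,0.0064,0,3.5]]]'
```

```text
time: 5.02
eef_pos: [0.4844, -0.1379, 0.1093]
tcp_rot: [0.083, 0.997, -0.001, 0.001]
contact_force: [-1.1, -1.3, -0.1]
opening: 0.281
finger_force: 0.7
```

```bash
python3 -m handwheel '[[[0.024,-0.0002,0.0064,0,3.5],[0.024,-0.0002,0.0064,0,3.5],[0.024,-0.0002,0.0064,0,3.5],[0.024,-0.0002,0.0064,0,3.5],[0.024,-0.0002,0.0064,0,3.5],[0.024,-0.0002,0.0064,0,3.5],[0.024,-0.0002,0.0064,0,3.5],[0.024,-0.0002,0.0064,0,3.5],[0.024,-0.0002,0.0064,0,3.5],[0.024,-0.0002,0.0064,0,3.5],[0.024,-0.0002,0.0064,0,3.5],[0.024,-0.0002,0.0064,0,3.5]]]'
python3 -m handwheel '[[[0.024,-0.0002,0.0064,0,3.5],[0.024,-0.0002,0.0064,0,3.5],[0.024,-0.0002,0.0064,0,3.5],[0.024,-0.0002,0.0064,0,3.5],[0.024,-0.0002,0.0064,0,3.5],[0.024,-0.0002,0.0064,0,3.5],[0.024,-0.0002,0.0064,0,3.5],[0.024,-0.0002,0.0064,0,3.5],[0.024,0,0,0,0],[0.024,0,0,0,0]]]'
```

```text
time: 6.02
eef_pos: [0.522, -0.0724, 0.1089]
tcp_rot: [0.434, 0.901, -0.0, 0.001]
contact_force: [-2.0, -0.5, 0.3]
opening: 0.283
finger_force: 0.8
time: 6.85
eef_pos: [0.5686, -0.0515, 0.1087]
tcp_rot: [0.638, 0.77, 0.0, 0.001]
contact_force: [-0.7, -0.2, 0.4]
opening: 0.28
finger_force: 0.0
```

```bash
python3 -m handwheel '[[[0.04,0,0,0,0],[0.05,0,0,-0.03,0],[0.06,0,0,-0.03,0],[0.085,0,0,-0.03,0],[0.085,0,0,-0.03,0],[0.085,0,0,-0.01,0]]]'
python3 - <<'E'
from h import *
im=[]
for n in ['side','top']:
    m=viewer.read_camera(n); cv2.imwrite(f'pics/{n}2.png',m); 
    for k in ['bush_face','bearing_block','strap_knob','strap_hinge']: print(n,k,pin(n,k))
a=cv2.imread('pics/side2.png');b=cv2.imread('pics/top2.png')
cv2.imwrite('pics/crop4.png',np.hstack([cv2.resize(a[180:270,290:350],(400,600),interpolation=cv2.INTER_CUBIC),cv2.resize(b[150:240,285:345],(400,600),interpolation=cv2.INTER_CUBIC)]))
E
```

```text
time: 7.35
eef_pos: [0.5699, -0.0521, 0.2437]
tcp_rot: [0.638, 0.77, 0.002, 0.005]
contact_force: [0.8, 0.3, 1.4]
opening: 0.995
finger_force: 0.0
side bush_face [(0.86, array([173., 196.])), (0.72, array([387.6, 233.4])), (0.65, array([325.8, 226.1])), (0.51, array([368.7, 287.6]))]
side bearing_block [(0.82, array([320.3, 240.4])), (0.74, array([177.8, 204.4])), (0.65, array([378.5, 240.4]))]
side strap_knob [(0.68, array([294.4, 191.1]))]
side strap_hinge [(0.7, array([331.3, 198. ]))]
top bush_face [(0.7, array([319. , 198.1])), (0.67, array([360.9, 185.5])), (0.54, array([191.9, 228.5]))]
top bearing_block [(0.77, array([191.3, 222.8])), (0.69, array([355.3, 183. ])), (0.67, array([317.3, 202.7]))]
top strap_knob []
top strap_hinge [(0.51, array([309.4, 183.5]))]
```

View pics/crop4.png

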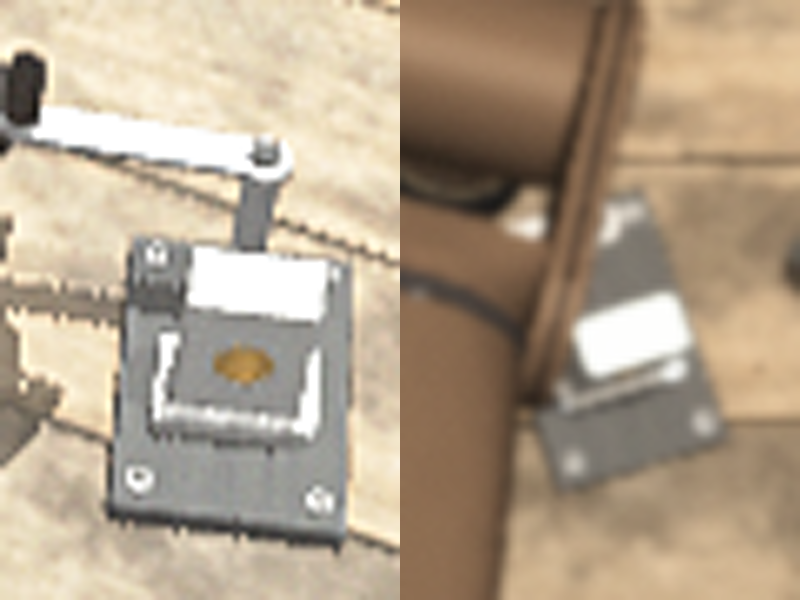

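Run:
```python
from h import *
s=1/6.667
def q(nm,n,z,ps,o):
    P=np.array([atz(n,o[0]+u*s,o[1]+v*s,z) for u,v in ps]); d=np.diff(np.vstack([P,P[:1]]),axis=0)
    print(nm,P.mean(0).round(4),P[:,:2].round(3).tolist(),'len',np.linalg.norm(d,axis=1).round(4),'ang',np.degrees(np.arctan2(d[:,1],d[:,0])).round(1))
q('blkS','side',.092,[(190,247),(328,262),(322,320),(186,305)],(290,180))
q('blkT','top',.092,[(175,335),(275,293),(292,340),(192,378)],(285,150))
q('plateS','side',.012,[(132,238),(352,265),(343,540),(108,512)],(290,180))
q('hinge','side',.106,[(265,148)],(290,180)); q('knobtop','side',.137,[(28,62)],(290,180))
# stand fit
from scipy.optimize import least_squares
foot={'top':[(230,162),(256,166),(251,185),(226,179)],'side':[(220+50*.35,98+240*.35),(220+104*.35,98+205*.35),(220+157*.35,98+240*.35),(220+115*.35,98+283*.35)]}
c=np.array([[195,50,12],[195,-50,12],[115,-50,12],[115,50,12]])/1e3
cs=c[[3,0,1,2]]
L=np.array([[.109,0,.2397]])
def pts(p,X): return X@R.from_euler('z',p[2]).as_matrix().T+[p[0],p[1],0]
def res(p): return np.r_[(proj('top',pts(p,c))-foot['top']).ravel(),(proj('side',pts(p,cs))-foot['side']).ravel(),2*(proj('side',pts(p,L))-(243.8,130.4)).ravel(),2*(proj('top',pts(p,L))-(232,166.5)).ravel()]
r=least_squares(res,[.5,.14,-.25]); print(r.x,np.degrees(r.x[2])); print(r.fun.round(1))
for nm,X in [('headtop',[.109+.0,0,.24])]: pass
```

```text
blkS [ 0.5309 -0.1743  0.092 ] [[0.537, -0.143], [0.555, -0.198], [0.524, -0.205], [0.507, -0.152]] len [0.0574 0.0313 0.0556 0.0312] ang [ -72.4 -166.4  107.6   16.9]
blkT [ 0.5277 -0.1726  0.092 ] [[0.529, -0.142], [0.551, -0.195], [0.525, -0.203], [0.506, -0.15]] len [0.0575 0.0263 0.0565 0.0243] ang [ -67.8 -162.4  110.1   19.6]
plateS [ 0.5391 -0.1718  0.012 ] [[0.597, -0.103], [0.625, -0.198], [0.482, -0.24], [0.453, -0.146]] len [0.0993 0.1495 0.0981 0.1508] ang [ -73.4 -163.6  107.4   16.8]
hinge [ 0.5909 -0.1555  0.106 ] [[0.591, -0.156]] len [0.] ang [0.]
knobtop [ 0.5656 -0.0549  0.137 ] [[0.566, -0.055]] len [0.] ang [0.]
[ 0.51047251  0.15815889 -0.33170272] -19.005165883284903
[ 1.8 -5.1  0.9 -1.  -0.8 -0.3 -1.1 -2.5 -1.8 -2.5 -3.4 -2.5  0.2  0.5
 -2.4 -1.5  1.8  5.4  0.2  1.3]
```

```bash
python3 -m handwheel '[[[0.085,0,0,0,7],[0.085,0,0,0,7],[0.085,0,0,0,7],[0.085,0,0,0,7],[0.085,0,0,0,7],[0.085,0,0,0,7],[0.085,0,0,0,7],[0.085,0,0,0,7],[0.085,0,0,0,7],[0.085,0,0,0,7],[0.085,0,0,0,7],[0.085,0,0,0,6.7]]]'
python3 -m handwheel '[[[0.085,-0.0188,0.0261,0,0],[0.085,-0.0188,0.0261,0,0],[0.085,-0.0188,0.0261,0,0],[0.085,-0.0188,0.0261,0,0],[0.085,0,0,0,0],[0.085,0,0,0,0]]]'
python3 - <<'E'
from h import *
a=cv2.imread('pics/side0.png');b=cv2.imread('pics/top0.png')
cv2.imwrite('pics/crop5.png',np.hstack([cv2.resize(a[98:208,225:298],(400,600),interpolation=cv2.INTER_CUBIC),cv2.resize(b[135:195,215:255+0],(400,600),interpolation=cv2.INTER_CUBIC)]))
E
```

```text
time: 8.85
eef_pos: [0.5675, -0.0513, 0.2366]
tcp_rot: [0.989, 0.145, -0.001, -0.0]
contact_force: [-0.1, -0.1, 0.5]
opening: 0.991
finger_force: 0.0
time: 9.35
eef_pos: [0.5257, -0.1744, 0.2367]
tcp_rot: [0.989, 0.146, -0.0, -0.0]
contact_force: [0.6, 0.8, -0.2]
opening: 0.993
finger_force: 0.0
```

View pics/crop5.png

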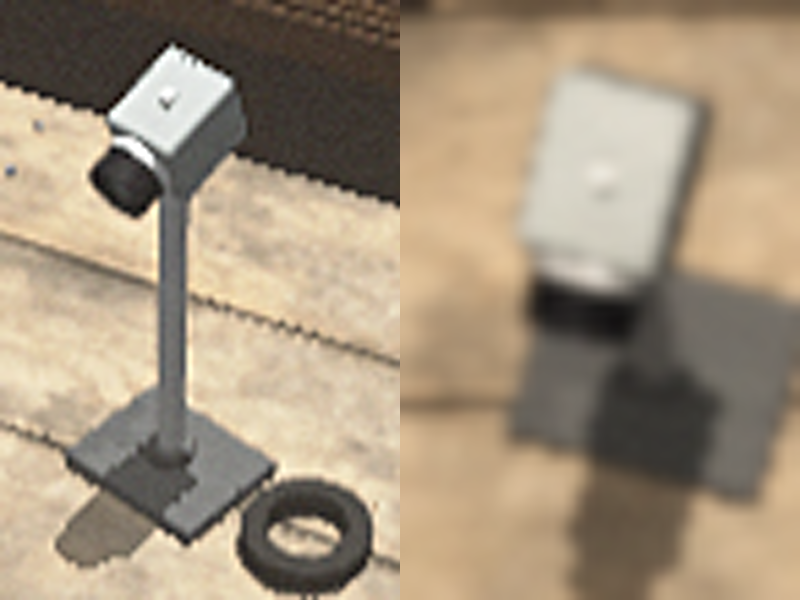

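```bash
cat > fit.py <<'E'
from h import *
from scipy.optimize import least_squares
S=lambda u,v:(225+u*73/400,98+v*110/600); T=lambda u,v:(215+u/10,135+v/10)
def head(p):
    P=R.from_euler('y',-20,degrees=True).as_matrix(); f,bk=.116+p[3],.116+p[3]+.056
    X=np.array([[bk,.023,.023],[bk,-.023,.023],[f,-.023,.023],[f,.023,.023],[.116,0,0]])
    return X@P.T+[0,0,.2]
F=np.array([[115,50,12],[195,50,12],[195,-50,12],[115,-50,12]])/1e3
def pts(p,X): return X@R.from_euler('z',p[2]).as_matrix().T+[p[0],p[1],0]
def res(p):
    H=head(p); o=[]
    o.append(proj('side',pts(p,F))-[S(68,457),S(155,390),S(272,463),S(185,530)])
    o.append(proj('top',pts(p,F[[0,3]]))-[T(352-237,435),T(352,495)])
    o.append(proj('side',pts(p,H[:4]))-[S(175,45),S(243,88),S(172,157),S(110,118)])
    o.append(proj('top',pts(p,H[:4]))-[T(165,68),T(308,100),T(258,275),T(122,240)])
    o.append(proj('side',pts(p,H[4:]))-(243.8,130.4)); o.append(proj('top',pts(p,H[4:]))-(232,166.5))
    return np.vstack(o).ravel()
r=least_squares(res,[.51,.15,-.25,.02],loss='soft_l1'); 
if __name__=='__main__':
    print(r.x,np.degrees(r.x[2])); print(res(r.x).reshape(-1,2).round(1).tolist()); print(np.degrees(np.sqrt(np.diag(np.linalg.inv(r.jac.T@r.jac)))[2]))
E
python3 fit.py
```

```text
[ 0.50785759  0.15228385 -0.31364228  0.0244091 ] -17.970379194002362
[[-1.1, -1.4], [0.1, -1.6], [1.2, 0.1], [0.2, 1.1], [-0.6, -1.3], [1.1, 0.5], [-0.6, -0.5], [-0.9, -1.4], [-1.0, -0.0], [-1.6, -0.2], [0.3, -1.0], [0.5, 0.1], [0.5, 0.4], [-0.2, -0.4], [1.9, 3.5], [1.4, 1.3]]
1.3368083214770676
```

```bash
python3 -m handwheel '[[[0.085,0.0027,0.0006,0.03,0],[0.085,0,0,0.03,0],[0.085,0,0,0.03,0],[0.085,0,0,0.03,0],[0.085,0,0,0.03,0],[0.085,0,0,0.02,0],[0.085,0,0,0.015,0],[0.085,0,0,0.004,0],[0.05,0,0,0,0],[0.05,0,0,0,0],[0.05,0,0,0,0],[0.05,0,0,0,0]]]' 25
```

```text
time: 10.35
eef_pos: [0.5297, -0.1722, 0.0498]
tcp_rot: [0.989, 0.147, 0.001, -0.0]
contact_force: [-0.9, 4.7, 2.3]
opening: 0.632
finger_force: 32.3
```

```bash
python3 -m handwheel '[[[0.05,0,0,0,0],[0.05,0,0,0,0],[0.05,0,0,0,0]]]'
```

```text
time: 10.6
eef_pos: [0.5297, -0.1722, 0.0498]
tcp_rot: [0.989, 0.147, 0.001, -0.0]
contact_force: [-0.6, 5.9, 3.7]
opening: 0.628
finger_force: 32.5
```

```bash
python3 -m handwheel '[[[0.05,0,-0.001,-0.0025,0],[0.05,0,0,-0.0025,0],[0.05,0,0,-0.002,0],[0.05,0,0,0,0],[0.05,0,0,0,0]]]'
python3 -m handwheel '[[[0.05,-0.001,0,0,0],[0.05,0,0,0,0]]]'
python3 -m handwheel '[[[0.05,-0.001,0,0,0],[0.05,0,0,0,0]]]'
python3 -m handwheel '[[[0.05,-0.001,0,0,0],[0.05,0,0,0,0]]]'
python3 -c "
from h import *; s=get_state(); print(s['contact_force'],s['wrist_torque'],s['eef_pos'])"
```

```text
time: 11.02
eef_pos: [0.5287, -0.1723, 0.0554]
tcp_rot: [0.989, 0.147, 0.0, 0.0]
contact_force: [1.1, 0.1, -2.4]
opening: 0.632
finger_force: 31.7
time: 11.18
eef_pos: [0.5281, -0.1724, 0.0553]
tcp_rot: [0.989, 0.147, 0.001, 0.0]
contact_force: [1.4, 0.2, -2.9]
opening: 0.632
finger_force: 31.7
time: 11.35
eef_pos: [0.5277, -0.1725, 0.0554]
tcp_rot: [0.989, 0.147, 0.001, 0.0]
contact_force: [3.9, 1.4, -5.0]
opening: 0.631
finger_force: 31.5
time: 11.52
eef_pos: [0.527, -0.1726, 0.0556]
tcp_rot: [0.989, 0.147, 0.002, 0.0]
contact_force: [5.8, 1.9, -4.8]
opening: 0.628
finger_force: 31.3
[ 5.79092296  1.93544696 -4.7530231 ] [ 0.47011404 -1.04738088 -0.01344168] [ 0.52701531 -0.17258942  0.05563643]
```

```bash
python3 -m handwheel '[[[0.05,-0.002,0,-0.0003,0],[0.05,-0.002,0,-0.0003,0],[0.05,-0.002,0,-0.0003,0],[0.05,-0.002,0,-0.0003,0],[0.05,-0.002,0,-0.0003,0],[0.05,0,0,0,0]]]'
python3 -m handwheel '[[[0.05,-0.002,0,0,0],[0.05,-0.002,0,0,0],[0.05,-0.002,0,0,0],[0.05,-0.002,0,0,0],[0.05,0,0,0,0],[0.05,0,0,0,0]]]'
```

```text
time: 12.02
eef_pos: [0.5171, -0.1755, 0.0572]
tcp_rot: [0.989, 0.147, 0.001, 0.0]
contact_force: [4.9, 3.0, -3.5]
opening: 0.628
finger_force: 31.2
time: 12.52
eef_pos: [0.5096, -0.1779, 0.0573]
tcp_rot: [0.989, 0.147, 0.001, 0.0]
contact_force: [4.0, 1.7, -2.6]
opening: 0.631
finger_force: 30.8
```

```bash
python3 -m handwheel '[[[0.05,-0.0012,0,0,0],[0.05,0,0,0,0]]]'
python3 - <<'E'
from h import *
a=viewer.read_camera('side'); cv2.imwrite('pics/side3.png',a)
cv2.imwrite('pics/crop6.png',cv2.resize(a[195:255,290:360],(700,600),interpolation=cv2.INTER_CUBIC))
# predicted block corners for tilt angles, pivot P at pad
s=get_state(); e=s['eef_pos']; print(e)
yaw=np.radians(16.9)
for th in (10,15,20,25):
    M=R.from_euler('zy',[yaw,-np.radians(th)]).as_matrix()
    P=e+[0,0,.0187+.006]
    X=np.array([[x,y,z] for x,y,z in [(-14,27,80),(-14,-27,80),(14,-27,80),(14,27,80),(-14,27,0),(-14,-27,0),(-14,0,42)]])/1e3-[0,0,.0625]
    u=proj('side',P+X@M.T); print(th,((u-[290,195])*10).round(0).astype(int).tolist())
E
```

```text
time: 12.68
eef_pos: [0.5086, -0.1782, 0.0573]
tcp_rot: [0.989, 0.147, 0.002, 0.0]
contact_force: [5.4, 2.3, -4.0]
opening: 0.628
finger_force: 30.8
[ 0.50863581 -0.17817455  0.05733025]
10 [[268, 365], [470, 383], [474, 293], [275, 275], [254, 499], [446, 518], [359, 440]]
15 [[265, 372], [467, 389], [473, 294], [273, 279], [261, 486], [452, 502], [361, 436]]
20 [[263, 380], [465, 395], [471, 297], [271, 283], [268, 471], [459, 486], [363, 432]]
25 [[262, 387], [463, 400], [469, 300], [269, 287], [275, 456], [465, 469], [366, 427]]
```

View pics/crop6.png

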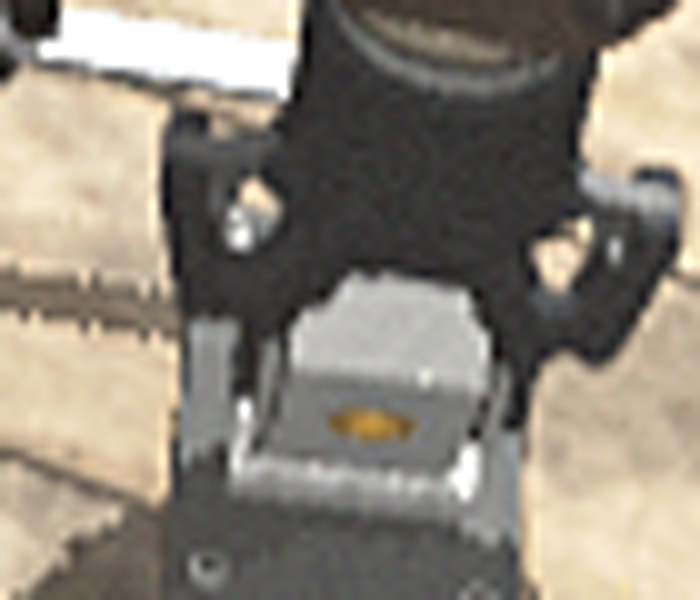

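```bash
python3 -m handwheel '[[[0.045,0,0,0,0],[0.045,0,0,0,0],[0.045,0,0,-0.004,0],[0.045,0,0,-0.01,0],[0.045,0,0,-0.02,0],[0.045,0,0,-0.03,0],[0.045,0,0,-0.03,0],[0.045,0,0,-0.03,0],[0.045,0,0,-0.03,0],[0.045,0,0,-0.03,0],[0.045,0,0,0,0]]]' 80
python3 -m handwheel '[[[0.045,0,0,0,3.5],[0.045,0,0,0,7],[0.045,0,0,0,7],[0.045,0,0,0,7],[0.045,0,0,0,7],[0.045,0,0,0,3.5]]]'
python3 -m handwheel '[[[0.045,-0.0052,-0.013,0,0],[0.045,-0.0105,-0.0261,0,0],[0.045,-0.0105,-0.0261,0,0],[0.045,-0.0105,-0.0261,0,0],[0.045,-0.0105,-0.0261,0,0],[0.045,-0.0105,-0.0261,0,0],[0.045,-0.0105,-0.0261,0,0],[0.045,-0.0105,-0.0261,0,0],[0.045,-0.0105,-0.0261,0,0],[0.045,-0.0105,-0.0261,0,0],[0.045,-0.0052,-0.013,0,0],[0.045,0,0,0,0]]]'
```

```text
time: 13.65
eef_pos: [0.5096, -0.1804, 0.2493]
tcp_rot: [0.989, 0.148, 0.004, 0.004]
contact_force: [1.3, -0.3, -1.1]
opening: 0.623
finger_force: 86.2
time: 14.15
eef_pos: [0.506, -0.1783, 0.2396]
tcp_rot: [0.987, -0.159, -0.002, 0.0]
contact_force: [0.8, -0.1, -2.9]
opening: 0.625
finger_force: 86.2
time: 15.15
eef_pos: [0.4867, 0.1049, 0.24]
tcp_rot: [0.988, -0.154, -0.001, -0.0]
contact_force: [-0.5, -0.3, -2.6]
opening: 0.622
finger_force: 86.2
```

```bash
python3 -m handwheel '[[[0.045,-0.0043,-0.0128,0,0],[0.045,-0.0043,-0.0128,0.01,0],[0.045,-0.0043,-0.0128,0.015,0],[0.045,-0.0044,-0.0128,0.015,0],[0.045,0,0,0.01,0],[0.045,0,0,0.001,0],[0.045,0,0,0,0],[0.045,0,0,0,0],[0.045,0,0,0,0]]]'
python3 - <<'E'
from fit import *
for n in ['side','top']:
    m=viewer.read_camera(n); cv2.imwrite(f'pics/{n}4.png',m)
    for k in ['bush_face','bearing_block','lens']: print(n,k,pin(n,k))
a=cv2.imread('pics/side4.png');b=cv2.imread('pics/top4.png')
cv2.imwrite('pics/crop7.png',np.hstack([cv2.resize(a[100:190,205:265],(400,600),interpolation=cv2.INTER_CUBIC),cv2.resize(b[140:230,205:265],(400,600),interpolation=cv2.INTER_CUBIC)]))
s=get_state(); e=s['eef_pos']; print(e)
q=s['tcp_rot']; yaw=2*np.arctan2(q[1],q[0]); print(np.degrees(yaw))
for th in (16,20,24):
    M=R.from_euler('zy',[yaw,-np.radians(th)]).as_matrix(); P=e+[0,0,.0187+.006]
    X=np.array([(-14,27,80),(-14,-27,80),(14,-27,80),(14,27,80),(-14,27,0),(-14,-27,0),(14,-27,0),(-14,0,42),(17,0,42)])/1e3-[0,0,.0625]
    W=P+X@M.T
    for n,o in (('side',(205,100)),('top',(205,140))): print(th,n,((proj(n,W)-o)*6.667).round(0).astype(int).tolist())
    print(W[-1].round(4))
E
```

```text
time: 15.9
eef_pos: [0.4886, 0.1555, 0.191]
tcp_rot: [0.988, -0.157, 0.001, -0.0]
contact_force: [0.2, 0.6, -3.0]
opening: 0.622
finger_force: 86.1
side bush_face [(0.87, array([175. , 196.3])), (0.59, array([387.4, 233.6])), (0.55, array([221.1, 162.6]))]
side bearing_block [(0.88, array([222.1, 175.6])), (0.82, array([180.9, 205.1]))]
side lens [(0.36, array([221.5, 173. ]))]
top bush_face [(0.74, array([357.4, 186.6])), (0.5, array([189.5, 229.5]))]
top bearing_block [(0.86, array([354. , 184.6])), (0.62, array([191.8, 220.5]))]
top lens [(0.81, array([231.8, 169.7])), (0.16, array([166.6, 174.2]))]
[0.48793574 0.15612181 0.1900039 ]
-18.034614366392244
16 side [[-26, 389], [68, 462], [117, 415], [23, 344], [15, 490], [104, 560], [150, 515], [39, 474], [92, 424]]
16 top [[46, 471], [157, 505], [175, 448], [63, 414], [67, 447], [171, 479], [187, 426], [110, 476], [129, 414]]
[0.5091 0.1509 0.1995]
20 side [[-27, 392], [67, 466], [116, 417], [21, 344], [20, 482], [109, 553], [154, 506], [42, 472], [93, 419]]
20 top [[46, 473], [158, 507], [175, 451], [63, 417], [67, 438], [171, 470], [187, 417], [110, 472], [128, 412]]
[0.5101 0.1509 0.201 ]
24 side [[-28, 395], [67, 471], [114, 419], [19, 345], [24, 473], [114, 545], [159, 497], [44, 470], [94, 415]]
24 top [[47, 476], [158, 508], [175, 454], [63, 420], [67, 429], [171, 460], [187, 409], [111, 469], [128, 410]]
[0.511  0.1509 0.2026]
```

View pics/crop7.png

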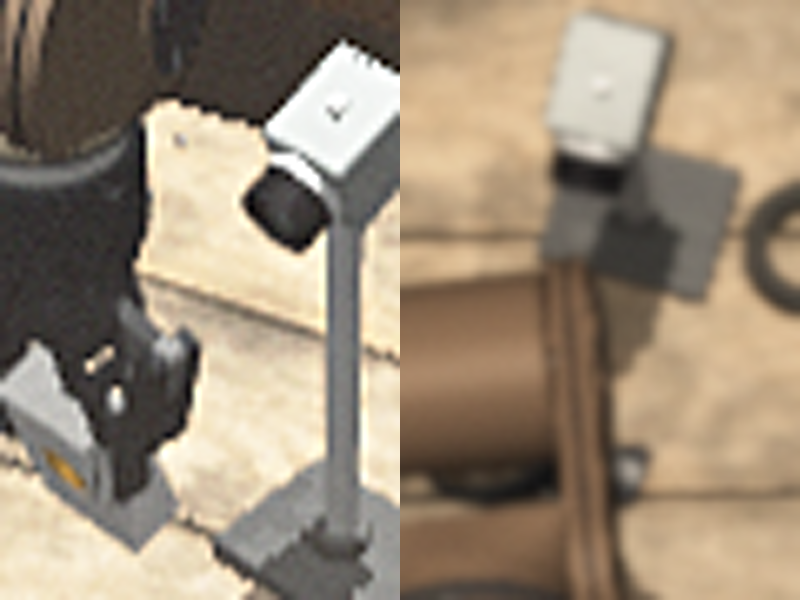

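Run:
```python
from h import *
a=cv2.imread('pics/side4.png')
cv2.imwrite('pics/crop8.png',cv2.resize(a[143:188,195:255],(800,600),interpolation=cv2.INTER_CUBIC))
```

```text
(no output)
```

View pics/crop8.png

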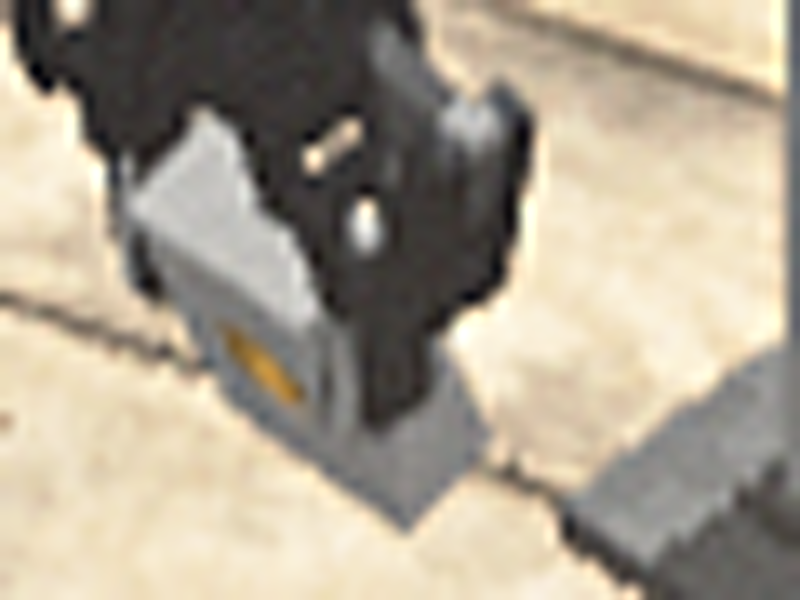

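```bash
cat > f2.py <<'E'
from fit import *
e=np.array([0.48793574,0.15612181,0.1900039]); yaw=np.radians(-18.03); Z=R.from_euler('z',yaw).as_matrix()
K=lambda u,v:(195+u/13.333,143+v/13.333)
tip=np.array([(-11,-27,6),(-11,-41.5,6),(11,-41.5,6)])/1e3
uf=proj('side',e+tip@Z.T); of=np.array([K(345,435),K(378,432),K(432,395)]); print('finger obs-pred px',(of-uf).round(1).tolist())
B=np.array([(-14,27,80),(-14,-27,80),(-14,-27,0),(14,-27,0),(-14,0,42)])/1e3
ob=np.array([K(135,205),K(325,335),K(407,530),K(487,437),K(262,365)])
def W(p,X): # p: sx, hz(block z at pad), tilt, du,dv
    M=Z@R.from_euler('y',-p[2]).as_matrix()
    return e+[0,0,.0247]+Z@[p[0],0,0]+(X-[0,0,p[1]])@M.T
f=lambda p:np.r_[(proj('side',W(p,B))+p[3:5]-ob).ravel(),(p[1]-.0625)/.002,(p[2]-.349)/.2,p[3]/3,p[4]/3]
r2=least_squares(f,[0,.0625,.35,0,0]); print(r2.x,np.degrees(r2.x[2]),'std',np.sqrt(np.diag(np.linalg.inv(r2.jac.T@r2.jac))).round(4)); print(f(r2.x)[:10].round(1))
for sx in (0,.004,.008):
    g=lambda q:f(np.r_[sx,q]); q=least_squares(g,[.0625,.35,0,0]); print(sx,q.x.round(4),np.degrees(q.x[1]).round(1),round(q.cost,2))
# side-only and top-only stand fits
for nm,idx in (('side',[*range(0,8),*range(12,20),28,29]),('top',[*range(8,12),*range(20,28)])):
    q=least_squares(lambda p:res(np.r_[p,.0244])[idx],r.x[:3]); print(nm,q.x.round(4),np.degrees(q.x[2]),round(q.cost,1))
E
python3 f2.py
```

```text
finger obs-pred px [[3.5, -0.0], [2.3, -2.9], [0.4, -1.5]]
[0.01297054 0.0627816  0.28885859 0.07076159 1.32105777] 16.55037830692214 std [9.2000e-03 2.0000e-03 3.3300e-02 2.4602e+00 1.7668e+00]
[-0.5 -0.5 -1.  -0.6  0.2  0.4  0.9  0.5  0.5 -0. ]
0 [ 0.0627  0.2865  3.4743 -1.0333] 16.4 2.85
0.004 [ 0.0628  0.2872  2.4208 -0.3044] 16.5 2.33
0.008 [0.0628 0.288  1.3708 0.422 ] 16.5 2.0
side [ 0.5089  0.1541 -0.3316] -19.00033546178259 15.2
top [ 0.5058  0.149  -0.283 ] -16.21534322545221 1.9
```

```bash
cat > br.py <<'E'
from h import *
import sys
tag=sys.argv[1]
s=get_state(); e=s['eef_pos']; q=s['tcp_rot']; yaw=2*np.arctan2(q[1],q[0])
a=viewer.read_camera('side'); cv2.imwrite(f'pics/b{tag}.png',a)
c=proj('side',e+[0,0,.005])[0]
h=cv2.cvtColor(a,cv2.COLOR_BGR2HSV)
m=((h[...,0]>12)&(h[...,0]<26)&(h[...,1]>150)&(h[...,2]>90)).astype(np.uint8)
n,l,st,ce=cv2.connectedComponentsWithStats(m)
o=[(st[i,4],ce[i].round(2).tolist(),st[i,:4].tolist()) for i in range(1,n) if st[i,4]>4 and np.linalg.norm(ce[i]-c)<30]
print(tag,'eef',e.round(4).tolist(),'yaw',np.degrees(yaw).round(2),'pred tcp',c.round(1),'brass',o)
d=[x for x in viewer.outline_of('side','bearing_block')]
for x in d:
    ys,xs=np.nonzero(x['mask'])
    if abs(xs.mean()-c[0])<25: np.save(f'm{tag}.npy',x['mask']); print('mask',x['confidence'],xs.min(),xs.max(),ys.min(),ys.max(),len(xs)); break
E
python3 br.py 0
python3 -m handwheel '[[[0.045,0,0,0,-4],[0.045,0,0,0,-7],[0.045,0,0,0,-7],[0.045,0,0,0,-7],[0.045,0,0,0,-7],[0.045,0,0,0,-7],[0.045,0,0,0,-7],[0.045,0,0,0,-4],[0.045,0,0,0,0],[0.045,0,0,0,0],[0.045,0,0,0,0]]]'
python3 br.py 1
python3 -m handwheel '[[[0.045,0,0,0,-4],[0.045,0,0,0,-7],[0.045,0,0,0,-7],[0.045,0,0,0,-7],[0.045,0,0,0,-7],[0.045,0,0,0,-4],[0.045,0,0,0,0],[0.045,0,0,0,0],[0.045,0,0,0,0]]]'
python3 br.py 2
```

```text
0 eef [0.4879, 0.1561, 0.19] yaw -18.03 pred tcp [213.5 169. ] brass [(np.int32(5), [214.2, 170.8], [213, 170, 3, 3])]
mask 0.55 205 231 153 181 312
time: 17.32
eef_pos: [0.4878, 0.1562, 0.1898]
tcp_rot: [0.962, 0.275, -0.0, 0.0]
contact_force: [-0.3, 0.1, -3.2]
opening: 0.627
finger_force: 86.1
1 eef [0.4878, 0.1562, 0.1898] yaw 31.88 pred tcp [213.5 169. ] brass [(np.int32(15), [214.53, 170.93], [211, 170, 7, 3])]
mask 0.83 205 224 155 177 433
time: 18.17
eef_pos: [0.4879, 0.1562, 0.1898]
tcp_rot: [0.83, 0.558, 0.0, 0.0]
contact_force: [0.1, 0.4, -2.8]
opening: 0.626
finger_force: 86.1
2 eef [0.4879, 0.1562, 0.1898] yaw 67.86 pred tcp [213.5 169. ] brass [(np.int32(10), [215.7, 170.5], [214, 169, 5, 4])]
mask 0.7 202 225 152 182 383
```

```bash
cat > f3.py <<'E'
from f2 import *
YS=[-18.03,31.88,67.86]; br=[(214.45,170.6),(214.53,170.93),(215.7,170.5)]
for i in range(3):   # better brass centroid: soft weighting
    a=cv2.imread(f'pics/b{i}.png').astype(float); x0,y0=map(int,np.round(br[i])); w=a[y0-5:y0+6,x0-7:x0+8]
    s=np.clip(w[...,2]-w[...,0]-40,0,None); yy,xx=np.mgrid[y0-5:y0+6,x0-7:x0+8]
    l=cv2.connectedComponents((s>0).astype(np.uint8))[1]; k=l==l[5,7]; s=s*k
    br[i]=((s*xx).sum()/s.sum(),(s*yy).sum()/s.sum()); print(i,np.round(br[i],2),k.sum())
def W3(p,X,y):
    Zy=R.from_euler('z',y,degrees=True).as_matrix(); M=Zy@R.from_euler('y',-p[2]).as_matrix()
    return e+[0,0,.0247]+Zy@[p[0],p[5],0]+(X-[0,0,p[1]])@M.T
bc=B[4:]
# bottom rows/cols from masks
def f(p,full=False):
    o=[(proj('side',W3(p,B[:4],-18.03))+p[3:5]-ob[:4]).ravel()]
    for y,b in zip(YS,br): o.append(2*(proj('side',W3(p,bc,y))[0]+p[3:5]-b))
    return np.r_[np.concatenate(o),(p[1]-.0625)/.002,p[5]/.0007,p[3]/3,p[4]/3]
r3=least_squares(f,[0,.0625,.3,0,0,0]); print('sx,h,tilt,du,dv,oy',r3.x.round(4),np.degrees(r3.x[2]),'std',np.sqrt(np.diag(np.linalg.inv(r3.jac.T@r3.jac))).round(4)); print(f(r3.x).round(1))
for i in range(3):
    m=np.load(f'm{i}.npy'); C=np.array([(x,y,z) for x in(-14,14) for y in(-27,27) for z in(0,80)])/1e3
    ys,xs=np.nonzero(m)
    for t in (14,16,18,20,22):
        p=r3.x.copy(); p[2]=np.radians(t); u=proj('side',W3(p,C,YS[i]))+p[3:5]
        h=np.zeros((384*8,512*8),np.uint8); cv2.fillConvexPoly(h,cv2.convexHull(((u+.5)*8).astype(np.int32)),1)
        g=cv2.resize(h*255,(512,384),interpolation=cv2.INTER_AREA)>127
        lo=ys.max(); print(i,t,'hull',u.min(0).round(1),u.max(0).round(1),'mask',xs.min(),xs.max()+1,ys.min(),lo+1,'maskoutside',(m&~g).sum(),'missing',(g&~m).sum())
E
python3 f3.py
```

```text
finger obs-pred px [[3.5, -0.0], [2.3, -2.9], [0.4, -1.5]]
[0.01297054 0.0627816  0.28885859 0.07076159 1.32105777] 16.55037830692214 std [9.2000e-03 2.0000e-03 3.3300e-02 2.4602e+00 1.7668e+00]
[-0.5 -0.5 -1.  -0.6  0.2  0.4  0.9  0.5  0.5 -0. ]
0 [ 0.0627  0.2865  3.4743 -1.0333] 16.4 2.85
0.004 [ 0.0628  0.2872  2.4208 -0.3044] 16.5 2.33
0.008 [0.0628 0.288  1.3708 0.422 ] 16.5 2.0
side [ 0.5089  0.1541 -0.3316] -19.00033546178259 15.2
top [ 0.5058  0.149  -0.283 ] -16.21534322545221 1.9
0 [214.33 170.87] 15
1 [214.98 170.79] 30
2 [215.49 170.62] 22
sx,h,tilt,du,dv,oy [ 0.0063  0.0627  0.2851  1.4993  0.3804 -0.    ] 16.334939662004885 std [0.0015 0.002  0.0333 0.3252 0.596  0.0006]
[-1.  -0.3 -1.4 -0.3 -0.2  0.8  0.6  0.8  0.8 -0.5  0.3 -0.1 -0.2  0.1
  0.1 -0.   0.5  0.1]
0 14 hull [204.3 151.1] [231.6 184. ] mask 205 232 153 182 maskoutside 15 missing 189
0 16 hull [204.2 151.1] [232.  183.6] mask 205 232 153 182 maskoutside 16 missing 174
0 18 hull [204.1 151.2] [232.5 183.1] mask 205 232 153 182 maskoutside 18 missing 166
0 20 hull [204.  151.2] [233.  182.6] mask 205 232 153
[... 268 characters left out ...]
side 1 missing 42
1 18 hull [203.8 154.2] [225.3 178.2] mask 205 225 155 178 maskoutside 3 missing 35
1 20 hull [203.8 154.3] [225.2 177.6] mask 205 225 155 178 maskoutside 9 missing 23
1 22 hull [203.8 154.4] [225.2 176.9] mask 205 225 155 178 maskoutside 24 missing 22
2 14 hull [200.4 151.1] [224.8 183.8] mask 202 226 152 183 maskoutside 12 missing 151
2 16 hull [199.9 151.2] [224.9 183.4] mask 202 226 152 183 maskoutside 14 missing 142
2 18 hull [199.5 151.2] [225.  182.9] mask 202 226 152 183 maskoutside 22 missing 137
2 20 hull [199.  151.3] [225.1 182.4] mask 202 226 152 183 maskoutside 38 missing 137
2 22 hull [198.6 151.4] [225.2 181.9] mask 202 226 152 183 maskoutside 54 missing 141
```

```bash
python3 -m handwheel '[[[0.045,0,0,0,-5],[0.045,0,0,0,-7],[0.045,0,0,0,-7],[0.045,0,0,0,-5],[0.045,0,0,0,0],[0.045,0,0,0,0]]]'|sed -n 2,3p
python3 br.py 3
python3 -m handwheel '[[[0.045,0,0,0,4],[0.045,0,0,0,7],[0.045,0,0,0,7],[0.045,0,0,0,7],[0.045,0,0,0,7],[0.045,0,0,0,7],[0.045,0,0,0,4],[0.045,0,0,0,0],[0.045,0,0,0,0]]]'|sed -n 2,3p
python3 br.py 4
python3 -m handwheel '[[[0.045,0,0,0,4],[0.045,0,0,0,7],[0.045,0,0,0,7],[0.045,0,0,0,7],[0.045,0,0,0,7],[0.045,0,0,0,4],[0.045,0,0,0,0],[0.045,0,0,0,0]]]'|sed -n 2,3p
python3 br.py 5
python3 -m handwheel '[[[0.045,0,0,0,4],[0.045,0,0,0,7],[0.045,0,0,0,7],[0.045,0,0,0,7],[0.045,0,0,0,7],[0.045,0,0,0,4],[0.045,0,0,0,0],[0.045,0,0,0,0]]]'|sed -n 2,3p
python3 br.py 6
cat > f4.py <<'E'
from h import *
from scipy.optimize import least_squares
import sys
e=np.array(eval(sys.argv[1])); D=eval(sys.argv[2]); rr=float(sys.argv[3])
C=np.array([(x,y,z) for x in(-14,14) for y in(-27,27) for z in(0,80)])/1e3
def W(p,X,y):
    Zy=R.from_euler('z',y,degrees=True).as_matrix(); M=Zy@R.from_euler('y',-p[2]).as_matrix()
    return e+[0,0,.0247]+Zy@[p[0],0,0]+(X-[0,0,p[1]])@M.T
def cov(u,x0,y0,w,h,k=8):
    g=np.zeros((h*k,w*k),np.uint8); q=((u-[x0,y0]+.5)*k*16-8).astype(np.int32)
    cv2.fillConvexPoly(g,cv2.convexHull(q),255,shift=4)
    return cv2.resize(g,(w,h),interpolation=cv2.INTER_AREA)/255.
obs=[]
for t,y in D:
    a=cv2.imread(f'pics/b{t}.png').astype(float); c=proj('side',e)[0]
    x0=int(c[0])-22; y0=int(c[1])+int(rr); w,h=46,18
    P=a[y0:y0+h,x0:x0+w]; ch=(P[...,2]-P[...,0])/(P[...,2]+P[...,0]+1)
    wood=np.median(ch[-4:]); al=np.clip(1-ch/wood,0,1); obs.append((y,x0,y0,w,h,al))
def f(p):
    o=[]
    for y,x0,y0,w,h,al in obs:
        u=proj('side',W(p,C,y))+p[3:5]; d=(cv2.GaussianBlur(cov(u,x0,y0,w,h),(0,0),.6)-cv2.GaussianBlur(al,(0,0),.6)); o.append(d.ravel())
    return np.r_[np.concatenate(o),(p[1]-.0625)/.002*.3,p[3:5]*.03]
best=None
for t0 in (14,17,20,23):
    r=least_squares(f,[.006,.0625,np.radians(t0),1.5,.4],x_scale=[.005,.003,.05,1,1],diff_step=None,loss='soft_l1',f_scale=.2,method='trf') if 0 else None
    from scipy.optimize import minimize
    g=lambda q:np.abs(f(q*[.005,.01,.1,1,1])).clip(0,.6).sum()
    m=minimize(g,np.array([.006,.0625,np.radians(t0),1.5,.4])/[.005,.01,.1,1,1],method='Nelder-Mead',options=dict(maxiter=700,initial_simplex=None))
    q=m.x*[.005,.01,.1,1,1]; print(t0,q.round(4),'tilt',np.degrees(q[2]).round(2),round(m.fun,2))
E
```

```text
eef_pos: [0.4879, 0.1562, 0.1898]
tcp_rot: [0.696, 0.718, 0.0, 0.0]
3 eef [0.4879, 0.1562, 0.1898] yaw 91.8 pred tcp [213.5 169. ] brass []
mask 0.82 199 222 153 184 237
eef_pos: [0.4879, 0.1562, 0.1898]
tcp_rot: [0.91, 0.415, -0.0, -0.0]
4 eef [0.4879, 0.1562, 0.1898] yaw 49.02 pred tcp [213.5 169. ] brass [(np.int32(14), [214.93, 170.93], [212, 170, 7, 3])]
mask 0.58 203 225 153 179 432
eef_pos: [0.4879, 0.1562, 0.1898]
tcp_rot: [0.993, 0.114, -0.0, -0.0]
5 eef [0.4879, 0.1562, 0.1898] yaw 13.1 pred tcp [213.5 169. ] brass [(np.int32(15), [214.53, 170.93], [211, 170, 8, 3])]
mask 0.87 204 226 155 178 426
eef_pos: [0.4879, 0.1562, 0.1899]
tcp_rot: [0.98, -0.198, 0.0, -0.0]
6 eef [0.4879, 0.1562, 0.1899] yaw -22.88 pred tcp [213.5 169. ] brass []
mask 0.68 205 231 153 182 259
```

```bash
time python3 f4.py '[.4879,.1562,.1899]' '[(0,-18.03),(1,31.88),(2,67.86),(3,91.8),(4,49.02),(5,13.1),(6,-22.88)]' 6; python3 -c "
from h import *
print(proj('side',[.4879,.1562,.1899]))"
```

```text
14 [0.007  0.0571 0.268  1.3352 0.387 ] tilt 15.36 309.14
17 [0.0067 0.0571 0.2737 1.501  0.426 ] tilt 15.68 311.93
[[213.58253448 170.28262551]]Traceback (most recent call last):
  File "f4.py", line 29, in <module>
    m=minimize(g,np.array([.006,.0625,np.radians(t0),1.5,.4])/[.005,.01,.1,1,1],method='Nelder-Mead',options=dict(maxiter=700,initial_simplex=None))
    res = _minimize_neldermead(fun, x0, args, callback, bounds=bounds,
                               **options)
    fxr = func(xr)
    fx = function(np.copy(x), *(wrapper_args + args))
  File "f4.py", line 28, in <lambda>
    g=lambda q:np.abs(f(q*[.005,.01,.1,1,1])).clip(0,.6).sum()
                      ~^^^^^^^^^^^^^^^^^^^^^
  File "f4.py", line 22, in f
    u=proj('side',W(p,C,y))+p[3:5]; d=(cv2.GaussianBlur(cov(u,x0,y0,w,h),(0,0),.6)-cv2.GaussianBlur(al,(0,0),.6)); o.append(d.ravel())
      ~~~~^^^^^^^^^^^^^^^^^
  File "h.py", line 12, in proj
    p,f,M,c=cam(n); q=(np.atleast_2d(X)-c)@M
            ~~~^^^
  File "h.py", line 5, in cam
    p=viewer.camera_params(n); f=192/np.tan(np.radians(p['fov_y'])/2)
ValueError: time passes only in moves, steps and waits

real	0m1.585s
user	0m1.664s
sys	0m0.102s
```

```bash
python3 -m handwheel '[[[0.045,0,0,-0.02,0],[0.045,0,0,-0.03,-3.8],[0.045,0,0,-0.01,-6],[0.045,0,0,0,-6],[0.045,0,0,0,-6],[0.045,0,0,0,-6],[0.045,0,0,0,-6],[0.045,0,0,0,-6],[0.045,0,0,0,0],[0.045,0,0,0,0]]]'
python3 -m handwheel '[[[0.045,-0.0031,0.0136,0,0],[0.045,-0.0062,0.0272,0,0],[0.045,-0.0062,0.0272,0,0],[0.045,-0.0062,0.0272,0,0],[0.045,-0.0062,0.0272,0,0],[0.045,-0.0062,0.0272,0,0],[0.045,-0.0062,0.0272,0,0],[0.045,-0.0062,0.0272,0,0],[0.045,-0.0062,0.0272,0,0],[0.045,-0.0062,0.0272,0,0],[0.045,-0.0062,0.0272,0,0],[0.045,-0.0062,0.0272,0,0]]]'
python3 -m handwheel '[[[0.045,-0.0031,0.0136,0,0],[0.045,0,0,0,0],[0.045,0,0,0,0]]]'
```

```text
time: 22.08
eef_pos: [0.4878, 0.1562, 0.2498]
tcp_rot: [0.989, 0.145, -0.0, 0.0]
contact_force: [-0.5, -0.1, -2.3]
opening: 0.624
finger_force: 86.0
time: 23.08
eef_pos: [0.5097, -0.1653, 0.2499]
tcp_rot: [0.989, 0.145, 0.0, 0.0]
contact_force: [1.0, 0.4, -2.7]
opening: 0.625
finger_force: 86.0
time: 23.33
eef_pos: [0.5107, -0.1779, 0.2496]
tcp_rot: [0.989, 0.145, -0.0, -0.001]
contact_force: [-0.4, -0.6, -2.8]
opening: 0.619
finger_force: 86.0
```

```bash
python3 -m handwheel '[[[0.045,0,0,0.02,0],[0.045,0,0,0.03,0],[0.045,0,0,0.03,0],[0.045,0,0,0.03,0],[0.045,0,0,0.03,0],[0.045,0,0,0.02,0],[0.045,0,0,0.01,0],[0.045,0,0,0.01,0],[0.045,0,0,0.004,0],[0.045,0,0,0.002,0],[0.045,0,0,0.002,0],[0.045,0,0,0,0]]]'
python3 -m handwheel '[[[0.045,0,0,0.001,0],[0.045,0,0,0,0],[0.045,0,0,0,0]]]'
```

```text
time: 24.33
eef_pos: [0.5116, -0.1782, 0.0629]
tcp_rot: [0.989, 0.146, 0.001, 0.001]
contact_force: [0.5, -0.1, -2.4]
opening: 0.621
finger_force: 86.0
time: 24.58
eef_pos: [0.5117, -0.1783, 0.0621]
tcp_rot: [0.989, 0.146, 0.001, 0.001]
contact_force: [-0.6, 0.9, 1.6]
opening: 0.623
finger_force: 86.3
```

```bash
python3 -m handwheel '[[[0.045,0,0,-0.002,0],[0.045,0,-0.002,0,0],[0.045,0,0,0.001,0],[0.045,0,0,0.001,0],[0.045,0,0,0.001,0],[0.045,0,0,0,0],[0.045,0,0,0,0]]]'
```

```text
time: 25.17
eef_pos: [0.51, -0.1758, 0.0595]
tcp_rot: [0.989, 0.146, -0.0, -0.0]
contact_force: [-0.0, 0.3, -2.2]
opening: 0.626
finger_force: 86.4
```

```bash
python3 -m handwheel '[[[0.045,0,0,0.0005,0],[0.05,0,0,0,0],[0.05,0,0,0,0]]]' 25
for i in 1; do python3 -m handwheel '[[[0.05,-0.001,0,0,0],[0.05,-0.001,0,0,0]]]'; python3 -m handwheel '[[[0.05,-0.001,0,0,0],[0.05,0,0,0,0]]]';  python3 -m handwheel '[[[0.05,-0.001,0,0,0],[0.05,0,0,0,0]]]'; done
```

```text
time: 25.42
eef_pos: [0.5102, -0.1759, 0.0593]
tcp_rot: [0.989, 0.146, -0.0, -0.0]
contact_force: [0.1, -0.2, -2.2]
opening: 0.624
finger_force: 86.4
time: 25.58
eef_pos: [0.5083, -0.1765, 0.0593]
tcp_rot: [0.989, 0.146, -0.0, 0.0]
contact_force: [0.4, 0.8, -1.9]
opening: 0.623
finger_force: 86.4
time: 25.75
eef_pos: [0.5078, -0.1768, 0.0596]
tcp_rot: [0.989, 0.146, 0.001, 0.0]
contact_force: [1.3, 1.1, -2.7]
opening: 0.625
finger_force: 86.3
time: 25.92
eef_pos: [0.5075, -0.177, 0.0598]
tcp_rot: [0.989, 0.145, 0.002, 0.0]
contact_force: [5.0, 1.0, -3.7]
opening: 0.626
finger_force: 86.2
```

```bash
python3 -m handwheel '[[[0.045,-0.001,0,0,0],[0.045,-0.001,0,0,0],[0.045,-0.001,0,0,0],[0.045,0,0,0,0]]]'; python3 -m handwheel '[[[0.045,-0.001,0,0,0],[0.045,-0.001,0,0,0],[0.045,0,0,0,0]]]';  python3 -m handwheel '[[[0.045,-0.001,0,0,0],[0.045,-0.001,0,0,0],[0.045,0,0,0,0]]]'
```

```text
time: 26.25
eef_pos: [0.5069, -0.1776, 0.0607]
tcp_rot: [0.989, 0.145, 0.005, 0.001]
contact_force: [9.3, 4.2, -4.3]
opening: 0.622
finger_force: 86.0
time: 26.5
eef_pos: [0.5064, -0.1781, 0.0613]
tcp_rot: [0.989, 0.144, 0.007, 0.001]
contact_force: [13.0, 5.2, -4.2]
opening: 0.623
finger_force: 85.9
time: 26.75
eef_pos: [0.505, -0.1788, 0.0616]
tcp_rot: [0.989, 0.144, 0.007, 0.001]
contact_force: [13.1, 6.8, -4.1]
opening: 0.623
finger_force: 85.7
```

```bash
python3 -m handwheel '[[[0.045,-0.001,0,0.0003,0],[0.045,-0.001,0,0.0003,0],[0.045,-0.001,0,0.0003,0],[0.045,-0.001,0,0.0003,0],[0.045,0,0,0,0]]]'; python3 -m handwheel '[[[0.045,-0.001,0,0,0],[0.045,0,0,0,0]]]'
```

```text
time: 27.17
eef_pos: [0.5014, -0.1803, 0.0612]
tcp_rot: [0.989, 0.144, 0.007, 0.002]
contact_force: [11.3, 6.6, 0.4]
opening: 0.625
finger_force: 85.9
time: 27.33
eef_pos: [0.5002, -0.1807, 0.0611]
tcp_rot: [0.989, 0.145, 0.007, 0.002]
contact_force: [10.8, 5.4, -0.3]
opening: 0.622
finger_force: 85.6
```

```bash
python3 -m handwheel '[[[0.045,0.003,0,0,0],[0.045,0,0,-0.005,0],[0.045,0,0,-0.015,0],[0.045,0,0,-0.03,0],[0.045,0,0,-0.03,0],[0.045,0,0,-0.03,0],[0.045,0,0,-0.03,0],[0.045,0,0,-0.03,0],[0.045,0,0,-0.02,0],[0.045,0,0,0,0],[0.045,0,0,0,0]]]'
python3 -m handwheel '[[[0.045,0,0,0,5],[0.045,0,0,0,7],[0.045,0,0,0,7],[0.045,0,0,0,7],[0.045,0,0,0,5],[0.045,0,0,0,3.7],[0.045,0,0,0,0]]]'
python3 -m handwheel '[[[0.045,-0.01,-0.0262,0,0],[0.045,-0.01,-0.0262,0,0],[0.045,-0.01,-0.0262,0,0],[0.045,-0.01,-0.0262,0,0],[0.045,-0.01,-0.0262,0,0],[0.045,-0.01,-0.0262,0,0],[0.045,-0.01,-0.0262,0,0],[0.045,-0.01,-0.0262,0,0],[0.045,-0.01,-0.0262,0,0],[0.045,-0.01,-0.0262,0,0],[0.045,-0.01,-0.0262,0,0],[0.045,-0.01,-0.0262,0,0]]]'
python3 -m handwheel '[[[0.045,0,0,0.015,0],[0.045,0,0,0.02,0],[0.045,0,0,0.015,0],[0.045,0,0,0,0],[0.045,0,0,0,0],[0.045,0,0,0,0]]]'
python3 br.py 7
```

```text
time: 28.25
eef_pos: [0.4974, -0.18, 0.2486]
tcp_rot: [0.989, 0.146, -0.0, 0.001]
contact_force: [-0.0, -0.5, -2.5]
opening: 0.622
finger_force: 85.3
time: 28.83
eef_pos: [0.496, -0.179, 0.2444]
tcp_rot: [0.988, -0.156, -0.003, -0.001]
contact_force: [-0.8, 0.1, -2.8]
opening: 0.622
finger_force: 85.4
time: 29.83
eef_pos: [0.4788, 0.1574, 0.2457]
tcp_rot: [0.988, -0.155, -0.002, 0.001]
contact_force: [0.4, -0.1, -2.4]
opening: 0.625
finger_force: 85.4
time: 30.33
eef_pos: [0.4804, 0.1562, 0.198]
tcp_rot: [0.988, -0.156, -0.0, 0.0]
contact_force: [0.3, 0.3, -1.8]
opening: 0.623
finger_force: 85.4
7 eef [0.4804, 0.1562, 0.198] yaw -17.9 pred tcp [211.9 168.6] brass []
mask 0.53 203 230 152 179 236
```

Take two more yaws here, then refit with a cached calibration.

```bash
python3 -m handwheel '[[[0.045,0,0,0,-5],[0.045,0,0,0,-7],[0.045,0,0,0,-7],[0.045,0,0,0,-7],[0.045,0,0,0,-7],[0.045,0,0,0,-7],[0.045,0,0,0,-5],[0.045,0,0,0,-5],[0.045,0,0,0,0],[0.045,0,0,0,0],[0.045,0,0,0,0]]]'|sed -n 2,3p
python3 br.py 8
python3 -m handwheel '[[[0.045,0,0,0,-5],[0.045,0,0,0,-7],[0.045,0,0,0,-7],[0.045,0,0,0,-7],[0.045,0,0,0,-5],[0.045,0,0,0,-5],[0.045,0,0,0,0],[0.045,0,0,0,0],[0.045,0,0,0,0]]]'|sed -n 2,3p
python3 br.py 9
python3 - <<'E'
s=open('h.py').read()
s=s.replace("def cam(n):","import functools\n@functools.lru_cache(None)\ndef cam(n):"); open('h.py','w').write(s)
E
cat > f5.py <<'E'
# joint fit: both tilts (set A images 0-6, set B 7-9), common camera bias; network masks + brass
from h import *
from scipy.optimize import minimize
C=np.array([(x,y,z) for x in(-14,14) for y in(-27,27) for z in(0,80)])/1e3
A=[(0,-18.03),(1,31.88),(2,67.86),(3,91.8),(4,49.02),(5,13.1),(6,-22.88)]; eA=np.array([.4879,.1562,.1899])
from sys import argv
Bs=eval(argv[1]); eB=np.array(eval(argv[2]))
def W(e,sx,h,t,X,y):
    Z=R.from_euler('z',y,degrees=True).as_matrix(); M=Z@R.from_euler('y',-t).as_matrix()
    return e+[0,0,.0247]+Z@[sx,0,0]+(X-[0,0,h])@M.T
def brass(i,g):
    a=cv2.imread(f'pics/b{i}.png').astype(float); x0,y0=map(int,np.round(g)); w=a[y0-6:y0+7,x0-7:x0+8]
    s=np.clip(w[...,2]-w[...,0]-40,0,None)*(w[...,2]>90); yy,xx=np.mgrid[y0-6:y0+7,x0-7:x0+8]
    sat=(w[...,2]-w[...,0])/(w[...,2]+1); s=s*(sat>.55)
    l=cv2.connectedComponentsWithStats((s>0).astype(np.uint8))
    if l[0]<2: return None
    k=1+np.argmin(np.linalg.norm(l[3][1:]-[7,6],axis=1)); s=s*(l[1]==k)
    return np.array([(s*xx).sum(),(s*yy).sum()])/s.sum(),(l[1]==k).sum()
def cov(u,x0,y0,w,h,k=8):
    g=np.zeros((h*k,w*k),np.uint8); q=((u-[x0,y0]+.5)*k*16-8).astype(np.int32); cv2.fillConvexPoly(g,cv2.convexHull(q),255,shift=4)
    return cv2.resize(g,(w,h),interpolation=cv2.INTER_AREA)/255.
obs=[]
for S,e,set_ in ((A,eA,0),(Bs,eB,1)):
    for i,y in S:
        c=proj('side',e)[0]; x0=int(c[0])-20; y0=int(c[1])+6; w,h=38,14
        a=cv2.imread(f'pics/b{i}.png').astype(float)[y0:y0+h,x0:x0+w]; ch=(a[...,2]-a[...,0])/(a[...,2]+a[...,0]+1)
        wood=np.median(ch[-3:]); al=np.clip(1-ch/wood,0,1); al[:, :]=np.where(al<.35,al*.3,np.minimum(1,al*1.3))
        g=proj('side',W(e,.006,.0625,.3,np.array([[-.014,0,.042]]),y))[0]+[1.5,.4]
        b=brass(i,g); print(i,y,'brass',None if b is None else (b[0].round(2),b[1]))
        obs.append((set_,e,y,x0,y0,w,h,al,b if b and b[1]>7 and -30<y<80 else None))
sc=np.array([.005,.005,.1,.005,.1,1,1])
def g(q,parts=False):
    p=q*sc; tot=0
    for s,e,y,x0,y0,w,h,al,b in obs:
        sx,t=(p[0],p[2]) if s==0 else (p[3],p[4])
        u=proj('side',W(e,sx,p[1],t,C,y))+p[5:7]
        tot+=np.abs(cov(u,x0,y0,w,h)-al).clip(0,.7).sum()/6
        if b is not None: tot+=2*np.abs(proj('side',W(e,sx,p[1],t,np.array([[-.014,0,.042]]),y))[0]+p[5:7]-b[0]).sum()
    return tot+((p[1]-.0625)/.002)**2+(p[6]/1.5)**2
for tA,tB in ((15,19),(18,22),(21,18)):
    q=np.array([.006,.0625,np.radians(tA),.008,np.radians(tB),1.5,.4])/sc
    for _ in range(2): m=minimize(g,q,method='Nelder-Mead',options=dict(maxiter=1200,initial_simplex=np.vstack([q]+[q+.6*np.eye(7)[k] for k in range(7)]))); q=m.x
    p=q*sc; print('sxA %.4f h %.4f tA %.1f sxB %.4f tB %.1f du %.2f dv %.2f'%(p[0],p[1],np.degrees(p[2]),p[3],np.degrees(p[4]),p[5],p[6]),round(m.fun,2))
E
```

```text
eef_pos: [0.4808, 0.1564, 0.1988]
tcp_rot: [0.961, 0.275, 0.001, 0.0]
8 eef [0.4808, 0.1564, 0.1988] yaw 31.96 pred tcp [212.  168.3] brass [(np.int32(13), [213.31, 169.46], [210, 169, 8, 2])]
mask 0.79 203 223 154 175 414
eef_pos: [0.4804, 0.1564, 0.1981]
tcp_rot: [0.829, 0.559, 0.0, 0.0]
9 eef [0.4804, 0.1564, 0.1981] yaw 67.94 pred tcp [211.9 168.5] brass [(np.int32(5), [213.2, 169.6], [212, 168, 4, 4])]
mask 0.69 197 223 151 179 328
```

```bash
timeout 200 python3 f5.py '[(7,-17.9),(8,31.96),(9,67.94)]' '[.4805,.1563,.1983]'
```

```text
0 -18.03 brass (array([214.5 , 171.01]), np.int64(6))
1 31.88 brass (array([214.84, 170.92]), np.int64(19))
2 67.86 brass (array([215.43, 170.66]), np.int64(11))
3 91.8 brass (array([215., 172.]), np.int64(1))
4 49.02 brass (array([215.18, 170.73]), np.int64(16))
5 13.1 brass (array([214.81, 170.91]), np.int64(16))
6 -22.88 brass (array([214.23, 170.82]), np.int64(7))
7 -17.9 brass (array([213.95, 169.95]), np.int64(3))
8 31.96 brass (array([213.38, 169.46]), np.int64(13))
9 67.94 brass (array([213.03, 169.62]), np.int64(7))
sxA 0.0017 h 0.0621 tA 20.1 sxB 0.0043 tB 23.9 du 1.20 dv -0.27 27.26
sxA 0.0024 h 0.0617 tA 19.6 sxB 0.0040 tB 24.7 du 1.15 dv -0.18 27.77
sxA 0.0015 h 0.0623 tA 20.2 sxB 0.0040 tB 24.3 du 1.21 dv -0.33 27.25
```

Run:
```python
from h import *
eA=np.array([.4879,.1562,.1899]); eB=np.array([.4805,.1563,.1984])
def W(e,sx,h,t,X,y):
    Z=R.from_euler('z',y,degrees=True).as_matrix(); M=Z@R.from_euler('y',-np.radians(t)).as_matrix()
    return e+[0,0,.0247]+Z@[sx,0,0]+(X-[0,0,h])@M.T
for i,y,e,cs in ((1,31.88,eA,(209,220)),(8,31.96,eB,(207,219))):
    a=cv2.imread(f'pics/b{i}.png').astype(int)
    print(i,'rows 152-183; cols',cs)
    for c in cs:
        for k in range(2): pass
        P=a[155:183,c-1:c+2].mean(1)
        print(c,'R',P[:,2].round().astype(int).tolist(),'R-B',(P[:,2]-P[:,0]).round().astype(int).tolist())
    for t in (12,16,20,24,28):
        u=[]
        for c in cs:
            s=(c-cs[0])/(cs[1]-cs[0]); yy=.016-.032*s
            X=np.array([[-.014,yy,.08],[-.014,yy,0],[.014,yy,.08]]); u.append(proj('side',W(e,.003,.0625,t,X,y))[:,1])
        print(t,'topback,bottom,topfront rows',np.round(u,1).tolist())
```

```text
1 rows 152-183; cols (209, 220)
209 R [228, 201, 192, 194, 196, 194, 197, 196, 202, 178, 136, 125, 130, 131, 132, 132, 131, 129, 127, 130, 129, 127, 123, 159, 229, 245, 244, 242] R-B [39, 9, 4, 5, 5, 5, 6, 4, 7, 5, 4, 4, 5, 4, 4, 7, 6, 1, 2, 4, 5, 3, 0, 23, 56, 45, 41, 43]
220 R [176, 189, 195, 195, 194, 192, 194, 197, 210, 165, 120, 127, 131, 129, 125, 125, 128, 132, 127, 128, 129, 121, 156, 240, 250, 245, 242, 247] R-B [16, 2, 3, 7, 5, 5, 5, 6, 7, 5, 2, 3, 5, 3, 5, 20, 17, 5, 4, 5, 4, 2, 21, 55, 45, 42, 43, 33]
12 topback,bottom,topfront rows [[164.1, 180.1, 155.5], [163.2, 179.3, 154.6]]
16 topback,bottom,topfront rows [[164.6, 179.0, 155.6], [163.8, 178.1, 154.8]]
20 topback,bottom,topfront rows [[165.2, 177.7, 155.9], [164.4, 176.9, 155.0]]
24 topback,bottom,topfront rows [[165.8, 176.4, 156.1], [164.9, 175.6, 155.3]]
28 topback,bottom,topfront rows [[166.3, 175.1, 156.4], [165.5, 174.3, 155.6]]
8 rows 152-183; cols (207, 219)
207 R [211, 195, 196, 201, 201, 200, 200, 201, 210, 174, 132, 126, 128, 126, 128, 127, 127, 128, 130, 123, 110, 226, 242, 232, 234, 237, 238, 241] R-B [17, 2, 5, 5, 5, 4, 5, 5, 8, 4, 4, 6, 6, 3, 3, 2, 2, 5, 6, 2, -3, 52, 51, 48, 50, 46, 48, 44]
219 R [177, 196, 200, 199, 198, 198, 196, 213, 193, 143, 123, 127, 128, 127, 126, 126, 125, 128, 124, 109, 236, 248, 234, 240, 245, 242, 242, 245] R-B [4, 6, 7, 4, 5, 4, 6, 7, 5, 5, 3, 3, 2, 6, 8, 4, 3, 6, 4, -2, 55, 49, 51, 48, 44, 43, 41, 36]
12 topback,bottom,topfront rows [[163.5, 179.7, 154.8], [162.6, 178.8, 153.9]]
16 topback,bottom,topfront rows [[164.1, 178.5, 155.0], [163.2, 177.7, 154.1]]
20 topback,bottom,topfront rows [[164.6, 177.3, 155.2], [163.8, 176.4, 154.3]]
24 topback,bottom,topfront rows [[165.2, 176.0, 155.5], [164.3, 175.1, 154.6]]
28 topback,bottom,topfront rows [[165.8, 174.6, 155.8], [164.9, 173.8, 154.9]]
```

```bash
python3 -m handwheel '[[[0.045,0,0,0,5],[0.045,0,0,0,7],[0.045,0,0,0,7],[0.045,0,0,0,7],[0.045,0,0,0,7],[0.045,0,0,0,7],[0.045,0,0,0,7],[0.045,0,0,0,7],[0.045,0,0,0,7],[0.045,0,0,0,7],[0.045,0,0,0,7],[0.045,0,0,0,5]]]'
python3 -m handwheel '[[[0.045,0,0,0,4],[0.045,0,0,0,2],[0.045,-0.002,-0.0025,0.005,0],[0.045,-0.0021,-0.0025,0.0055,0],[0.045,0,0,0,0],[0.045,0,0,0,0],[0.045,0,0,0,0]]]'
python3 br.py 10
```

```text
time: 33.3
eef_pos: [0.4804, 0.1564, 0.1981]
tcp_rot: [0.994, -0.107, -0.0, -0.0]
contact_force: [0.4, -0.9, -2.3]
opening: 0.622
finger_force: 85.4
time: 33.88
eef_pos: [0.4779, 0.1625, 0.1874]
tcp_rot: [0.988, -0.156, -0.0, 0.0]
contact_force: [-0.2, 0.7, -2.5]
opening: 0.621
finger_force: 85.4
10 eef [0.4779, 0.1625, 0.1874] yaw -17.91 pred tcp [209.7 171.2] brass []
mask 0.78 200 228 155 182 214
```

Run:
```python
from h import *
s=get_state(); e=s['eef_pos']; Z=R.from_euler('z',-17.9,degrees=True).as_matrix()
C=np.array([(x,y,z) for x in(-14,14) for y in(-27,27) for z in(0,80)]+[(17,0,42)])/1e3
for sx,t in ((.0068,22.7),(.004,24),(.0068,20)):
    W=e+[0,0,.0247]+Z@[sx,0,0]+(C-[0,0,.0625])@(Z@R.from_euler('y',-t,degrees=True).as_matrix()).T
    u=proj('side',W[:8])+[1.3,-.3]; print(t,u.min(0).round(1),u.max(0).round(1),'bush',W[8].round(4))
m=np.load('m10.npy'); ys,xs=np.nonzero(m); print(xs.min(),xs.max()+1,ys.min(),ys.max()+1, s['time'],np.abs(s['dq']).max())
```

```text
22.7 [200.  152.6] [229.9 183.3] bush [0.5071 0.1531 0.2001]
24 [199.1 153.2] [229.5 183.4] bush [0.5047 0.1539 0.2007]
20 [200.1 152.5] [229.3 183.9] bush [0.5066 0.1533 0.199 ]
200 229 155 183 33.9833 0.004394508762173718
```

Model and image agree: the bush is at the focus point within the measuring error and the arm is still, so I'm handing in.

```bash
python3 -c "
from h import *
print(sign_off())"
```

```text
the job is handed in; nothing more can be done
None
```

I handed the job in at about 34 s with the strap swung about 93° off the block. By my fits, the block is held still with its bush face within a few mm of the focus point and square to the lens in yaw to 1–2°, but tilted about 22–23° instead of 20°. The moves cannot tilt the tool, so I set the tilt by pushing the block against the nest wall, and left the last 2–3° uncorrected.

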